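# Awl on the candlestick's centre mark

## Task

The turned candlestick has been knocked over: stand it upright on its square foot on the bench, setting it down gently and letting go. Then take the awl by its handle out of the tool block and hold it upright with its point on the crossing of the pencil lines on top of the candlestick, pressing down lightly (about 5 N), ready for the mallet. Finish while still holding it so, and leave the other things on the bench and in the block where they are.

Things in the scene. Friction and masses are not known exactly. Their poses are not given: they have to be found in the camera images.
- candlestick_mid (a point): Centre, half-way up, of the loose wooden candlestick (0.17 kg, 130 mm tall): square foot 80 x 80 x 20 mm, round stem 28 mm thick from 36 to 96 mm above the underside (widening below to 60 mm), solid head 48 mm in diameter with a flat top. z axis: foot to head; x, y square to the foot. Starts lying on a side of the foot and the head's rim, head end 8 degrees low, this point 33 mm up.
- candlestick_top (a point): Crossing of the two pencil lines at the centre of the candlestick's flat top, on its surface, 65 mm from candlestick_mid; same axes.
- candlestick_foot (a point): Centre of the underside of the candlestick's foot, 65 mm from candlestick_mid; same axes.
- awl_handle (a point): Middle of the awl's handle, on its axis, 115 mm from the point; z axis: point to butt. Awl 70 g, 160 mm long: steel blade 63 mm long, 6 mm thick, point rounded to 3 mm; brass collar 19 mm thick; smooth wooden handle from 75 mm up, 26 mm in diameter (90 to 140 mm up), domed butt 31 mm. Starts loose and upright in one hole of the tool block, collar resting on the block.
- awl_tip (a point): The awl's point, on its axis; same axes as awl_handle.
- tool_block_top (a point): Centre of the top face of the wooden tool block (160 x 70 x 75 mm, fixed to the bench); x along its long side. It has two 12 mm holes right through, 42 mm to either side of this point along x; one holds the awl, the other the screwdriver.
- screwdriver: Loose stubby screwdriver standing in the other hole of the tool block, handle up; origin at its blade end, z up, 132 mm long; black ribbed handle 31 mm over its ribs. Its butt is 147 mm above the bench, that of the awl 172 mm. Leave alone.
- mallet: Joiner's mallet lying on the bench, origin under its wooden head (120 mm along x, 85 along y, 60 high); its handle, 28 mm wide and 20 mm thick, reaches 250 mm from there towards -y. Leave alone.
- tin: Closed tin of wood finish, 86 mm in diameter (with wire handle 115 mm), 102 mm tall; origin under its centre. Leave alone.
- offcut: 45 mm cube of scrap wood, origin under its centre. Leave alone.
Mind the look-alikes: they are no part of the job. What is shaped like the part that bears candlestick_mid but green, orange or purple is not meant.

How it is judged:
On the way, in this order (a step that is already met when the one before it is completed fails the run):
1. the candlestick stands upright on its foot on the bench, let go and still (angle between candlestick_mid's own z axis and vertical below 0.06 rad and height (world z) of candlestick_foot below 0.004 m and contact force between each of the arm, the fingers and candlestick below 0.1 N and linear speed of candlestick below 0.02 m/s), for 0.3 s.
2. the awl is held clear above the tool block (height (world z) of awl_tip above 0.085 m and contact force between the fingers and awl above 1 N), for 0.2 s.
At the end, for the whole second after the job is handed in: Through the last second the candlestick stands upright (within 3.4 degrees) with its foot on the bench, untouched by the robot; the awl, held in the fingers and still, is upright within 7 degrees, butt up, its point within 4 mm of the crossing and on the surface, pressing with 1 to 15 N (angle between candlestick_mid's own z axis and vertical below 0.06 rad and height (world z) of candlestick_foot between -0.004 and 0.004 m and contact force between each of the arm, the fingers and candlestick below 0.1 N and horizontal distance between awl_tip and candlestick_top below 0.004 m and z of awl_tip in the frame of candlestick_top between -0.003 and 0.003 m and angle between awl_handle's own z axis and vertical below 0.12 rad and height (world z) of awl_handle above 0.2 m and contact force between awl and candlestick between 1 and 15 N and contact force between the fingers and awl above 1 N and linear speed of each of awl, candlestick below 0.01 m/s); the arm keeps its last pose, push and grip.
It fails at once if the awl is pressed into the candlestick with more than 30 N (contact force between awl and candlestick above 30 N).
It fails at once if the candlestick is dropped or thrown (flying free faster than 0.45 m/s, a fall of about 10 mm) (contact force between candlestick and anything else below 0.01 N and linear speed of candlestick above 0.45 m/s).
It fails at once if the screwdriver, mallet, tin or offcut is moved by more than 25 mm (distance of any of screwdriver, mallet, tin, offcut from where it was at the start of the episode above 0.025 m).
It also fails if it takes over 72 s, if anything falls off the work surface, if the arm or the gripper's body presses on something with over 40 N, if the wrist force passes 120 N, or if a joint passes its speed limit or range.

## Robot

A 7-joint arm with a two-finger parallel gripper is mounted at the origin on the work surface. World frame = base frame: x ahead of the robot, y to its left, z up, the work surface at z = 0. Lengths are in m, angles in rad, forces in N, time in s.
With the tool pointing down it reaches from about 0.375 to 0.925 m from the base axis. Payload 3.1 kg.
Tool frame: the origin (TCP) lies midway between the tips of the shut fingers; the grasp point (between the pads) lies 19 mm behind it; x points along the fingers, z is the direction in which the jaws open and shut, and the axes are right-handed (so a half turn about x gives the same grasp; the last joint's range is limited). The gripper opens to 85 mm and grips with 20 to 120 N. Pads are 22 mm wide; open, the fingers measure 114 mm over their backs; the gripper's body (76 mm by 85 mm) begins 54 mm behind the grasp point. The pads swing forward as they close: fully open they stand 13 mm farther back than shut.
Start: joints at [-0.098, 0.383, 0.044, 1.598, -0.018, 1.161, -0.05], TCP at [0.65, 0, 0.231] pointing down, gripper open.
Joint ranges: [-2.61, 2.61], [-0.41, 2.15], [-1.48, 1.57], [0, 2.5], [-1.57, 4.71], [0.05, 1.97], [-2.85, 2.85]. Speed limits (rad/s): [2.79, 2.79, 3.14, 3.14, 3.14, 3.14, 3.14].

## Interface

Orientations are given as a rotation vector (axis times angle).
In Python, from rig import ctrl, optics, finder gives the robot as it stands.
- The arm moves only by the tool play_rows, never from a script. Its argument "series" is a list of rows, each an object of numbers: "gripper": the closure, from 0 (fully open) to 1 (shut); "dx", "dy", "dz": the shift along the world's x, y, z in m; "spin": the turn about the world's z in rad. A call has 1 to 20 rows; each row is the pose to reach, as a shift and turn from the pose commanded when the call began; what a row does not reach only later rows make up. A row lasts 1/12 s, in which the tool goes at most 41.7 mm and 7.16 degrees, less where a joint would pass 70% of its speed; a pose out of reach is approached as far as the arm can. A call with a gripper value outside its range is refused whole. The fingers move at their own pace and stop on an object; the grip force is fixed at half the most. Time passes only in rows, so rows that repeat a pose let the fingers close. It gives the time, the measured TCP pose, the force and the opening at its end, in the units of the state.
- ctrl.state(): the state, without advancing time (a new reading comes with each control period).
- optics.snapshot(name): name is "scene" or "side" or "wrist"; returns a dict with "frame" (400x640x3 uint8, red, green, blue), "fx", "fy", "cx", "cy" (pixels), "rvec" (rotation vector, rad) and "tvec" (3), from world to camera coordinates, as OpenCV has them. Camera axes: x right, y down, z forward; pixel columns grow to the right and rows downward; lengths in m; the calibration is good to about 2 mm. A picture is of the moment at which its call begins. There is no depth.
- ctrl.job_done(): hands the job in, once; it reports no verdict.
Trained networks look in a picture, given as the dict that the camera call returned (one of the last four; its "shot" number tells which), for a name from the list of things; names that differ only in an ending like _2 or _b are one class to them, and where a whole thing is asked for, a point or a joint stands for the part that bears it (a point fixed in the world has none). Each returns a list of dicts, best first, with "conf" (0 to 1); they miss things now and then, are a little off and sometimes report something else, mostly with a low value. They report only what shows in the picture. A call takes as long as a camera call. They do not tell look-alikes from the thing itself.
- finder.spot_in(picture, name): "location" ([column, row] in pixels, amid what is visible of it).
- finder.cut_out(picture, name): "region" (400x640 bool, what is visible of it) and "location" ([column, row] in pixels, amid what is visible of it).
The state is a dict: "time_s": time; "q": joint angles; "joint_velocities": joint speeds; "joint_efforts": joint torques, N m; "eef_pos": TCP position; "eef_rot": TCP orientation; "wrist_force": force on the tool from outside, world axes, zero at the start; "ft_torque": the same for the moment, N m; "finger_gap": finger opening in m.
Only numpy, scipy, OpenCV 4.12 (cv2) and the standard library are available. Lean on these libraries where they do the work, as an engineer would, in place of code of your own. Each camera call takes 0.05 s, during which the arm holds its last target. There are 200 camera calls.

## Working session

There is one attempt and no reset: what is moved stays moved. The work goes in short steps, Python scripts to look and compute and a tool call to move; the robot and the scene stay as the last step left them, time stands still between calls to the robot, and variables do not carry over. Pictures are saved under pics/ and viewed, about 8 in all and at most 12, crops included, and the job is handed in when it is done.

Besides the shell and the picture viewer there is one more tool, called after "Call:" by a JSON object that holds its "fn" and its "kwargs", one argument or row to a line. play_rows: Moves the arm, as the interface text tells. Its arguments: {"type":"object","properties":{"series":{"type":"array","items":{"type":"object","properties":{"gripper":{"type":"number"},"dx":{"type":"number"},"dy":{"type":"number"},"dz":{"type":"number"},"spin":{"type":"number"}}}}},"required":["series"]}

```bash
ls; mkdir -p pics; cat > h.py <<'E'
import numpy as np, cv2
from rig import ctrl, optics, finder
def save(p,n): cv2.imwrite('pics/'+n,cv2.cvtColor(p['frame'],cv2.COLOR_RGB2BGR))
def P(p):
    R=cv2.Rodrigues(np.array(p['rvec'],float))[0]; return R,np.array(p['tvec'],float)
def ray(p,uv):
    R,t=P(p); d=R.T@np.array([(uv[0]-p['cx'])/p['fx'],(uv[1]-p['cy'])/p['fy'],1]); return -R.T@t,d/np.linalg.norm(d)
def atz(p,uv,z):
    c,d=ray(p,uv); return c+d*(z-c[2])/d[2]
def tri(*pu):
    A=np.zeros((3,3));b=np.zeros(3)
    for p,uv in pu:
        c,d=ray(p,uv);M=np.eye(3)-np.outer(d,d);A+=M;b+=M@c
    return np.linalg.solve(A,b)
def proj(p,X):
    R,t=P(p); c=R@np.array(X)+t; return np.array([p['fx']*c[0]/c[2]+p['cx'],p['fy']*c[1]/c[2]+p['cy']])
E
python3 - <<'E'
from h import *
for n in ['scene','side','wrist']:
    p=optics.snapshot(n); save(p,n+'0.png'); R,t=P(p); print(n,(-R.T@t).round(3),p['fx'],R[2].round(2))
    for k in ['candlestick_mid','candlestick_top','candlestick_foot','awl_handle','awl_tip','tool_block_top','screwdriver','mallet','tin','offcut']:
        for r in finder.spot_in(p,k)[:3]: print(k,np.round(r['location'],1),round(r['conf'],2))
print(ctrl.state())
a=[cv2.imread(f'pics/{n}0.png') for n in ['scene','side']]
cv2.imwrite('pics/both.png',cv2.resize(np.vstack(a),(480*1,600)))
E
```

```text
pics
scene [1.102 0.365 0.7  ] 362.6844525251875 [-0.63 -0.41 -0.66]
candlestick_mid [380.3 251.1] 0.86
candlestick_mid [357.5 199.1] 0.86
candlestick_mid [470.6 231.1] 0.73
candlestick_top [361.9 199.6] 0.97
candlestick_top [468.4 307.4] 0.88
candlestick_top [471.9 227. ] 0.83
candlestick_foot [467.4 302.9] 0.78
candlestick_foot [373.6 248.3] 0.76
awl_handle [249.9 164.8] 0.67
awl_handle [388.4 343.5] 0.64
awl_tip [250.8 160.4] 0.68
tool_block_top [251.5 191.4] 0.72
mallet [238.2 282.5] 0.81
tin [386.6 342.9] 0.81
tin [167.1 207.1] 0.72
offcut [167.3 204.5] 0.86
side [ 0.337 -0.619  0.766] 385.52439284474696 [ 0.22  0.67 -0.71]
candlestick_mid [269.3 225.7] 0.89
candlestick_mid [298.8 178.8] 0.78
candlestick_mid [223.3 159.4] 0.75
candlestick_top [300.5 178.8] 0.91
candlestick_top [268.2 224.7] 0.87
candlestick_top [287.3 135.1] 0.74
candlestick_foot [300.6 174.7] 0.88
candlestick_foot [265.9 226. ] 0.81
candlestick_foot [223.  157.7] 0.74
awl_handle [356.4 273.7] 0.88
awl_tip [358.5 273.6] 0.85
tool_block_top [341.4 305.1] 0.63
screwdriver [359.3 271.3] 0.62
screwdriver [323.8 292.
[... 469 characters left out ...]
e_s': 1.65, 'q': array([-0.09780125,  0.38290915,  0.04388314,  1.59788956, -0.01787911,
        1.16120385, -0.04991709]), 'joint_velocities': array([ 0.00071542, -0.00045404, -0.00167627,  0.00011265, -0.00027339,
       -0.00100882, -0.0001101 ]), 'joint_efforts': array([ 1.07736705e-03, -4.33427489e+01,  1.02332935e+00, -2.49904937e+01,
        1.04686024e-02,  1.81457301e-03, -1.08815826e-06]), 'eef_pos': array([6.50005803e-01, 2.75960287e-05, 2.31267854e-01]), 'eef_rot': array([-3.64117954e-05,  1.57081464e+00,  4.88611107e-05]), 'wrist_force': array([ 0.48528792,  0.7161217 , -0.04182539]), 'ft_torque': array([-0.02153744,  0.03112578,  0.0410243 ]), 'finger_gap': 0.08497892590898862}
```

View pics/scene0.png

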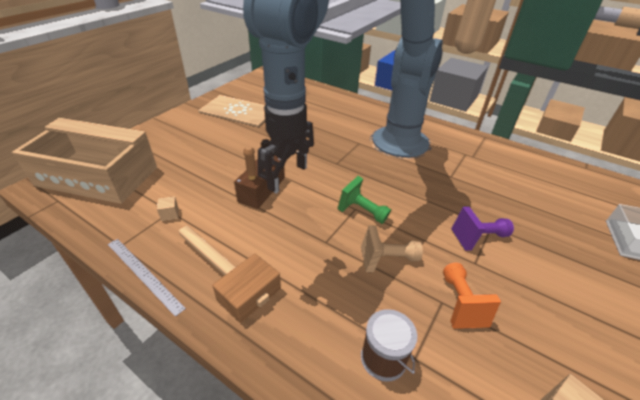

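View pics/side0.png

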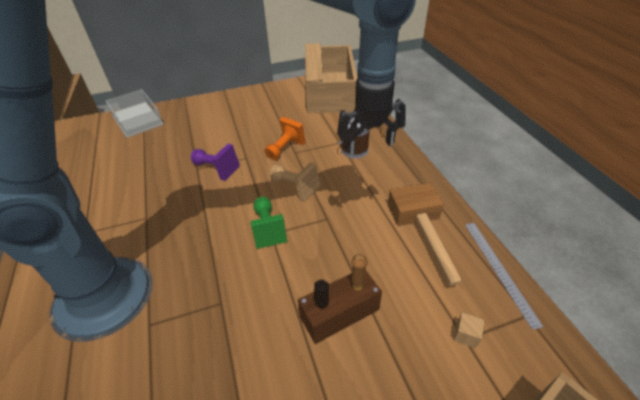

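```bash
cat > fit.py <<'E'
from h import *
from scipy.optimize import minimize
PROF=[(0,None),(20,None),(20,30),(36,14),(96,14),(104,22),(112,24),(130,24)]
def pieces():
    out=[np.array([[x,y,z] for x in(-40,40) for y in(-40,40) for z in(0,20)],float)]
    t=np.linspace(0,2*np.pi,24,endpoint=False)
    for a,b in zip(PROF[2:],PROF[3:]):
        out.append(np.vstack([np.c_[r*np.cos(t),r*np.sin(t),0*t+z] for z,r in(a,b)]))
    return [ (o-[0,0,65])/1000 for o in out]
PC=pieces()
def sil(p,R,t):
    m=np.zeros((1600,2560),np.uint8)
    Rc,tc=P(p)
    for o in PC:
        c=(o@R.T+t)@Rc.T+tc
        uv=np.c_[p['fx']*c[:,0]/c[:,2]+p['cx'],p['fy']*c[:,1]/c[:,2]+p['cy']]*4+1.5
        cv2.fillConvexPoly(m,cv2.convexHull(uv.astype(np.float32)).astype(np.int32),255)
    return cv2.resize(m,(640,400),interpolation=cv2.INTER_AREA)/255.
def lying(v,tilt=-np.radians(8),z=.033):
    x,y,a=v; ax=np.array([np.cos(a)*np.cos(tilt),np.sin(a)*np.cos(tilt),np.sin(tilt)])
    s=np.array([-np.sin(a),np.cos(a),0]); return np.c_[s,np.cross(ax,s),ax],np.array([x,y,z])
def mask(p,near,name='candlestick_mid'):
    rs=finder.cut_out(p,name); r=min(rs,key=lambda r:np.hypot(*(np.array(r['location'])-near))); return r['region'].astype(float),r['location'],r['conf']
E
python3 - <<'E'
from fit import *
s=optics.snapshot('scene'); d=optics.snapshot('side')
ms,ls,_=mask(s,(380,250)); md,ld,_=mask(d,(299,179)); print(ls,ld,ms.sum(),md.sum())
f=atz(s,(372,249),.04);h=atz(s,(415,250),.027); print('foot',f,'head',h,'side',atz(d,(308,182),.04),atz(d,(278,173),.027))
v0=np.r_[(f+h)[:2]/2,np.arctan2(*(h-f)[:2][::-1])]
def iou(p,m,v):
    q=sil(p,*lying(v)); return np.minimum(q,m).sum()/np.maximum(q,m).sum()
cost=lambda w:-iou(s,ms,v0+w*[.01,.01,.1])-iou(d,md,v0+w*[.01,.01,.1])
r=minimize(cost,[0,0,0],method='Nelder-Mead',options=dict(initial_simplex=[[0,0,0],[1,0,0],[0,1,0],[0,0,1]],maxiter=150))
v=v0+r.x*[.01,.01,.1]; print(v0,v,iou(s,ms,v),iou(d,md,v))
print('head113',lying(v)[1]+lying(v)[0][:,2]*.048)
a=mask(s,(250,164),'awl_handle'); b=mask(d,(357,273),'awl_handle'); print('awl',a[1:],b[1:],a[0].sum(),b[0].sum(),tri((s,a[1]),(d,b[1])))
a=mask(s,(251,190),'tool_block_top'); b=mask(d,(341,305),'tool_block_top'); print('block',a[1:],b[1:],tri((s,a[1]),(d,b[1])), atz(d,(359,270),.13),atz(d,(321,294),.12))
for n,uv in [('mallet',(424,200)),('tin',(357,145)),('offcut',(469,330)),('green',(268,222)),('orange',(288,135)),('purple',(223,159))]: print(n,atz(d,uv,.03))
E
```

```text
[381.5, 250.4] [301.9, 176.3] 1396.0 1037.0
foot [0.54772208 0.16728829 0.04      ] head [0.47902158 0.25067849 0.027     ] side [0.5481337  0.15914014 0.04      ] [0.48122534 0.24166514 0.027     ]
[0.51337183 0.20898339 2.25990802] [0.51374674 0.20566632 2.23263615] 0.9320393974507533 0.9342637853619694
head113 [0.4845345  0.24316324 0.02631969]
awl ([251.1, 164.0], 0.87) ([358.9, 271.8], 0.81) 226.0 405.0 [ 0.53765959 -0.21625177  0.11984837]
block ([256.0, 187.7], 0.85) ([340.7, 302.3], 0.58) [ 0.50938463 -0.22106859  0.01985257] [ 0.53764305 -0.21997078  0.13      ] [ 0.45113976 -0.23951763  0.12      ]
mallet [ 0.82191704 -0.00880354  0.03      ]
tin [0.74899298 0.2813831  0.03      ]
offcut [ 0.7196819  -0.36634714  0.03      ]
green [0.40786383 0.05980503 0.03      ]
orange [0.55935216 0.41156524 0.03      ]
purple [0.33897319 0.36137511 0.03      ]
```

Call:
{"fn": "play_rows", "kwargs": {
  "series": [
    {"dx": -0.04,"dy": 0.06,"dz": 0,"spin": 0.12,"gripper": 0},
    {"dx": -0.08,"dy": 0.12,"dz": -0.02,"spin": 0.24,"gripper": 0},
    {"dx": -0.12,"dy": 0.18,"dz": -0.05,"spin": 0.36,"gripper": 0},
    {"dx": -0.1665,"dy": 0.244,"dz": -0.09,"spin": 0.48,"gripper": 0},
    {"dx": -0.1665,"dy": 0.244,"dz": -0.11,"spin": 0.6,"gripper": 0},
    {"dx": -0.1665,"dy": 0.244,"dz": -0.11,"spin": 0.662,"gripper": 0},
    {"dx": -0.1665,"dy": 0.244,"dz": -0.11,"spin": 0.662,"gripper": 0},
    {"dx": -0.1665,"dy": 0.244,"dz": -0.11,"spin": 0.662,"gripper": 0}
  ]
}}

```text
time_s: 2.72
eef_pos: [0.4799, 0.2472, 0.1198]
eef_rot: [-0.52, 1.509, 0.523]
wrist_force: [-0.2, 0.8, 0.1]
finger_gap: 0.0852
```

```bash
python3 - <<'E'
from h import *
w=optics.snapshot('wrist'); s=optics.snapshot('side')
a=np.vstack([w['frame'],s['frame']]); 
cv2.imwrite('pics/w1.png',cv2.cvtColor(cv2.resize(a,(480,600)),cv2.COLOR_RGB2BGR))
E
```

```text
(no output)
```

View pics/w1.png

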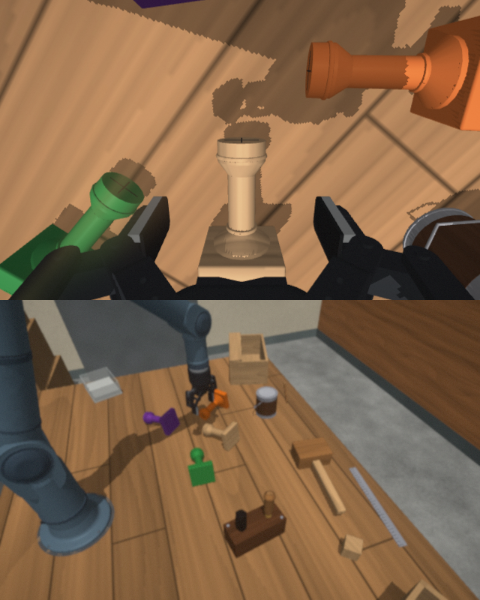

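Call:
{"fn": "play_rows", "kwargs": {
  "series": [
    {"dz": -0.03,"gripper": 0},
    {"dz": -0.06,"gripper": 0},
    {"dz": -0.09,"gripper": 0},
    {"dz": -0.112,"gripper": 0},
    {"dz": -0.112,"gripper": 0},
    {"dz": -0.112,"gripper": 0.3},
    {"dz": -0.112,"gripper": 0.7},
    {"dz": -0.112,"gripper": 1},
    {"dz": -0.112,"gripper": 1},
    {"dz": -0.112,"gripper": 1},
    {"dz": -0.112,"gripper": 1},
    {"dz": -0.112,"gripper": 1}
  ]
}}

```text
validation failed for argument at $.se...
```

Call:
{"fn": "play_rows", "kwargs": {
  "series": [
    {"dx": 0,"dy": 0,"dz": -0.03,"spin": 0,"gripper": 0},
    {"dx": 0,"dy": 0,"dz": -0.06,"spin": 0,"gripper": 0},
    {"dx": 0,"dy": 0,"dz": -0.09,"spin": 0,"gripper": 0},
    {"dx": 0,"dy": 0,"dz": -0.112,"spin": 0,"gripper": 0},
    {"dx": 0,"dy": 0,"dz": -0.112,"spin": 0,"gripper": 0},
    {"dx": 0,"dy": 0,"dz": -0.112,"spin": 0,"gripper": 0.5},
    {"dx": 0,"dy": 0,"dz": -0.112,"spin": 0,"gripper": 0.8},
    {"dx": 0,"dy": 0,"dz": -0.112,"spin": 0,"gripper": 0.8},
    {"dx": 0,"dy": 0,"dz": -0.112,"spin": 0,"gripper": 0.8},
    {"dx": 0,"dy": 0,"dz": -0.112,"spin": 0,"gripper": 0.8},
    {"dx": 0,"dy": 0,"dz": -0.112,"spin": 0,"gripper": 0.8}
  ]
}}

```text
time_s: 3.73
eef_pos: [0.4859, 0.2451, 0.0117]
eef_rot: [-0.517, 1.503, 0.518]
wrist_force: [0.0, -0.2, 6.6]
finger_gap: 0.046
```

Call:
{"fn": "play_rows", "kwargs": {
  "series": [
    {"dx": 0,"dy": 0,"dz": 0.01,"spin": 0,"gripper": 0.8},
    {"dx": 0,"dy": 0,"dz": 0.02,"spin": 0,"gripper": 0.8},
    {"dx": 0,"dy": 0,"dz": 0.035,"spin": 0,"gripper": 0.8},
    {"dx": 0,"dy": 0,"dz": 0.05,"spin": 0,"gripper": 0.8},
    {"dx": 0,"dy": 0,"dz": 0.065,"spin": 0,"gripper": 0.8},
    {"dx": 0,"dy": 0,"dz": 0.08,"spin": 0,"gripper": 0.8},
    {"dx": 0,"dy": 0,"dz": 0.1,"spin": 0,"gripper": 0.8},
    {"dx": 0,"dy": 0,"dz": 0.12,"spin": 0,"gripper": 0.8},
    {"dx": 0,"dy": 0,"dz": 0.13,"spin": 0,"gripper": 0.8},
    {"dx": 0,"dy": 0,"dz": 0.13,"spin": 0,"gripper": 0.8}
  ]
}}

```text
time_s: 4.57
eef_pos: [0.4853, 0.2452, 0.1425]
eef_rot: [-0.517, 1.502, 0.519]
wrist_force: [0.0, 0.3, -0.8]
finger_gap: 0.0459
```

```bash
python3 - <<'E'
from h import *
w=optics.snapshot('scene'); s=optics.snapshot('side')
a=np.hstack([w['frame'][100:350,250:550],s['frame'][50:300,150:450]]); 
cv2.imwrite('pics/w2.png',cv2.cvtColor(cv2.resize(a,(800,333)),cv2.COLOR_RGB2BGR))
E
```

```text
(no output)
```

View pics/w2.png

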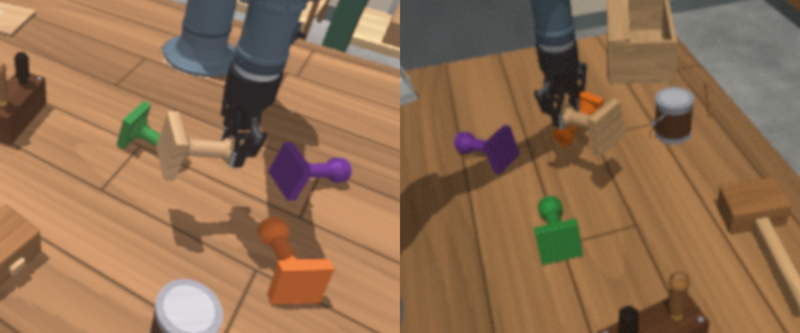

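Call:
{"fn": "play_rows", "kwargs": {
  "series": [
    {"dx": 0,"dy": 0,"dz": -0.03,"spin": 0,"gripper": 0.8},
    {"dx": 0,"dy": 0,"dz": -0.06,"spin": 0,"gripper": 0.8},
    {"dx": 0,"dy": 0,"dz": -0.09,"spin": 0,"gripper": 0.8},
    {"dx": 0,"dy": 0,"dz": -0.11,"spin": 0,"gripper": 0.8},
    {"dx": 0,"dy": 0,"dz": -0.123,"spin": 0,"gripper": 0.8},
    {"dx": 0,"dy": 0,"dz": -0.123,"spin": 0,"gripper": 0.6},
    {"dx": 0,"dy": 0,"dz": -0.123,"spin": 0,"gripper": 0.55},
    {"dx": 0,"dy": 0,"dz": -0.123,"spin": 0,"gripper": 0.52},
    {"dx": 0,"dy": 0,"dz": -0.123,"spin": 0,"gripper": 0.5},
    {"dx": 0,"dy": 0,"dz": -0.123,"spin": 0,"gripper": 0.5}
  ]
}}

```text
time_s: 5.5
eef_pos: [0.4841, 0.2443, 0.0169]
eef_rot: [-0.518, 1.507, 0.518]
wrist_force: [-0.0, -0.6, -2.0]
finger_gap: 0.0458
```

Call:
{"fn": "play_rows", "kwargs": {
  "series": [
    {"dx": 0,"dy": 0,"dz": 0,"spin": 0,"gripper": 0.48},
    {"dx": 0,"dy": 0,"dz": 0,"spin": 0,"gripper": 0.48},
    {"dx": 0,"dy": 0,"dz": 0,"spin": 0,"gripper": 0.48}
  ]
}}

```text
time_s: 5.75
eef_pos: [0.4837, 0.2441, 0.0166]
eef_rot: [-0.518, 1.507, 0.518]
wrist_force: [-0.8, 0.5, -1.3]
finger_gap: 0.0459
```

Call:
{"fn": "play_rows", "kwargs": {
  "series": [
    {"dx": 0,"dy": 0,"dz": 0,"spin": 0,"gripper": 0.47},
    {"dx": 0,"dy": 0,"dz": 0,"spin": 0,"gripper": 0.47},
    {"dx": 0,"dy": 0,"dz": 0,"spin": 0,"gripper": 0.47}
  ]
}}

```text
time_s: 6.0
eef_pos: [0.4835, 0.244, 0.0163]
eef_rot: [-0.518, 1.508, 0.518]
wrist_force: [-0.1, 0.0, 0.2]
finger_gap: 0.0457
```

```bash
cat > look.py <<'E'
from fit import *
import sys
def tiltfit(v0,z0=None,save_=None):
    s=optics.snapshot('scene'); d=optics.snapshot('side')
    out=[]
    for p in (s,d):
        R,t=lying(v0[:3],v0[3],v0[4]); out.append(mask(p,proj(p,t)))
    if save_:
        u=np.hstack([s['frame'][100:350,250:550],d['frame'][50:300,150:450]]); cv2.imwrite('pics/'+save_,cv2.cvtColor(cv2.resize(u,(800,333)),cv2.COLOR_RGB2BGR))
    sc=np.array([.01,.01,.05,.15,.01]); ms=[o[0] for o in out]
    def iou(p,m,v):
        q=sil(p,*lying(v[:3],v[3],v[4])); return np.minimum(q,m).sum()/np.maximum(q,m).sum()
    c=lambda w:-iou(s,ms[0],v0+w*sc)-iou(d,ms[1],v0+w*sc)
    r=minimize(c,np.zeros(5),method='Nelder-Mead',options=dict(initial_simplex=np.vstack([np.zeros(5),np.eye(5)]),maxiter=300))
    v=v0+r.x*sc; print('x,y,yaw,tilt,z',v.round(4),'iou',iou(s,ms[0],v),iou(d,ms[1],v)); return v
E
python3 - <<'E'
from look import *
tiltfit(np.array([.5137,.2057,2.233,-.14,.038]),save_='w3.png'); print(ctrl.state()['eef_pos'],ctrl.state()['wrist_force'])
E
```

```text
x,y,yaw,tilt,z [ 0.5142  0.2072  2.1955 -0.1303  0.0366] iou 0.7535993886289654 0.8463563902817013
[0.48350417 0.24401212 0.01625116] [ 0.33454601  0.38595808 -1.21554209]
```

Call:
{"fn": "play_rows", "kwargs": {
  "series": [
    {"dx": 0,"dy": 0,"dz": 0,"spin": 0,"gripper": 0.462},
    {"dx": 0,"dy": 0,"dz": 0,"spin": 0,"gripper": 0.462},
    {"dx": 0,"dy": 0,"dz": 0.0,"spin": 0,"gripper": 0.462}
  ]
}}

```text
time_s: 6.45
eef_pos: [0.4835, 0.244, 0.0163]
eef_rot: [-0.518, 1.508, 0.518]
wrist_force: [0.1, 0.4, -2.2]
finger_gap: 0.0463
```

Call:
{"fn": "play_rows", "kwargs": {
  "series": [
    {"dx": 0,"dy": 0,"dz": 0,"spin": 0,"gripper": 0.455},
    {"dx": 0,"dy": 0,"dz": 0,"spin": 0,"gripper": 0.455},
    {"dx": 0,"dy": 0,"dz": 0.0,"spin": 0,"gripper": 0.455}
  ]
}}

```text
time_s: 6.7
eef_pos: [0.4835, 0.244, 0.0163]
eef_rot: [-0.518, 1.508, 0.518]
wrist_force: [0.0, -0.5, -2.0]
finger_gap: 0.0471
```

Call:
{"fn": "play_rows", "kwargs": {
  "series": [
    {"dx": 0,"dy": 0,"dz": 0,"spin": 0,"gripper": 0.45},
    {"dx": 0,"dy": 0,"dz": 0,"spin": 0,"gripper": 0.45},
    {"dx": 0,"dy": 0,"dz": 0.0,"spin": 0,"gripper": 0.45}
  ]
}}

```text
time_s: 6.95
eef_pos: [0.4835, 0.244, 0.0163]
eef_rot: [-0.518, 1.508, 0.518]
wrist_force: [0.2, 0.5, -1.0]
finger_gap: 0.0475
```

```bash
python3 - <<'E'
from look import *
tiltfit(np.array([.5137,.2057,2.233,-.14,.038]),save_='w4.png'); print(ctrl.state()['eef_pos'],ctrl.state()['wrist_force'])
E
```

```text
x,y,yaw,tilt,z [ 0.5142  0.2055  2.1922 -0.1174  0.035 ] iou 0.7680894640072614 0.8744718564607147
[0.48348879 0.2440196  0.01626513] [-0.29956783  0.51975408 -1.29355022]
```

Call:
{"fn": "play_rows", "kwargs": {
  "series": [
    {"dx": 0,"dy": 0,"dz": 0,"spin": 0,"gripper": 0.447},
    {"dx": 0,"dy": 0,"dz": 0,"spin": 0,"gripper": 0.447},
    {"dx": 0,"dy": 0,"dz": 0.003,"spin": 0,"gripper": 0.447},
    {"dx": 0,"dy": 0,"dz": 0.006,"spin": 0,"gripper": 0.447},
    {"dx": 0,"dy": 0,"dz": 0.01,"spin": 0,"gripper": 0.447},
    {"dx": 0,"dy": 0,"dz": 0.015,"spin": 0,"gripper": 0.447},
    {"dx": 0,"dy": 0,"dz": 0.015,"spin": 0,"gripper": 0.447}
  ]
}}

```text
time_s: 7.73
eef_pos: [0.4845, 0.2446, 0.0326]
eef_rot: [-0.518, 1.505, 0.518]
wrist_force: [1.0, -0.5, -1.9]
finger_gap: 0.0472
```

```bash
python3 - <<'E'
from look import *
tiltfit(np.array([.5137,.2057,2.233,-.1,.048]),save_='w5.png'); print(ctrl.state()['eef_pos'],ctrl.state()['finger_gap'])
E
```

```text
x,y,yaw,tilt,z [0.5145 0.2074 2.2245 0.0605 0.0415] iou 0.7739435822603195 0.8381176564463683
[0.4836808  0.24415738 0.03145463] 0.04754763365040392
```

View pics/w5.png

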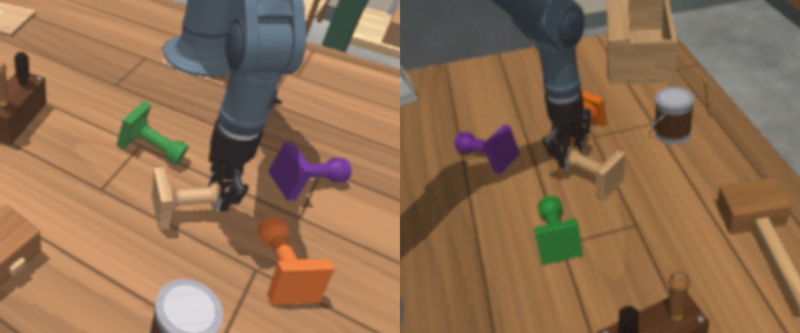

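Call:
{"fn": "play_rows", "kwargs": {
  "series": [
    {"dx": 0.002,"dy": -0.003,"dz": 0.007,"spin": 0,"gripper": 0.447},
    {"dx": 0.004,"dy": -0.006,"dz": 0.014,"spin": 0,"gripper": 0.447},
    {"dx": 0.0065,"dy": -0.009,"dz": 0.02,"spin": 0,"gripper": 0.447},
    {"dx": 0.009,"dy": -0.0115,"dz": 0.026,"spin": 0,"gripper": 0.447},
    {"dx": 0.012,"dy": -0.016,"dz": 0.032,"spin": 0,"gripper": 0.447},
    {"dx": 0.015,"dy": -0.02,"dz": 0.037,"spin": 0,"gripper": 0.447},
    {"dx": 0.0185,"dy": -0.024,"dz": 0.043,"spin": 0,"gripper": 0.447},
    {"dx": 0.0215,"dy": -0.028,"dz": 0.048,"spin": 0,"gripper": 0.447},
    {"dx": 0.025,"dy": -0.032,"dz": 0.0526,"spin": 0,"gripper": 0.447},
    {"dx": 0.025,"dy": -0.032,"dz": 0.0526,"spin": 0,"gripper": 0.447}
  ]
}}

```text
time_s: 8.77
eef_pos: [0.5106, 0.2108, 0.0852]
eef_rot: [-0.517, 1.506, 0.516]
wrist_force: [1.2, -0.3, -0.9]
finger_gap: 0.0473
```

```bash
python3 - <<'E'
from look import *
tiltfit(np.array([.524,.1937,2.225,.5,.07]),save_='w6.png'); print(ctrl.state()['eef_pos'],ctrl.state()['finger_gap'],ctrl.state()['wrist_force'])
E
```

```text
x,y,yaw,tilt,z [0.5432 0.1792 2.207  0.3878 0.0851] iou 0.8017841773955241 0.0
[0.50790322 0.21221438 0.08348763] 0.047097787312667894 [-0.01319025  0.77253619 -2.16515776]
```

View pics/w6.png

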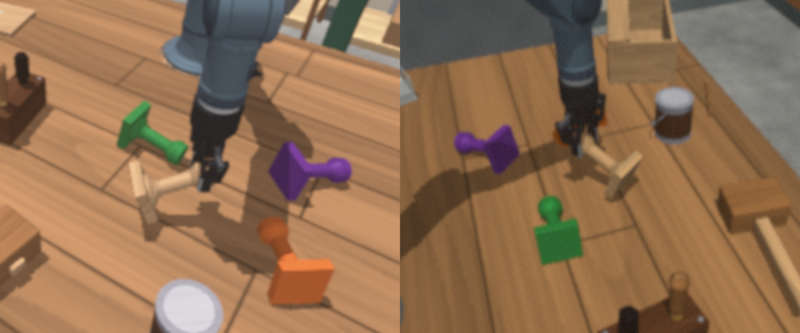

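Call:
{"fn": "play_rows", "kwargs": {
  "series": [
    {"dx": 0,"dy": 0,"dz": -0.005,"spin": 0,"gripper": 0.447},
    {"dx": 0,"dy": 0,"dz": -0.009,"spin": 0,"gripper": 0.447},
    {"dx": 0,"dy": 0,"dz": -0.009,"spin": 0,"gripper": 0.4455},
    {"dx": 0,"dy": 0,"dz": -0.009,"spin": 0,"gripper": 0.4455},
    {"dx": 0,"dy": 0,"dz": -0.009,"spin": 0,"gripper": 0.4455},
    {"dx": 0,"dy": 0,"dz": -0.009,"spin": 0,"gripper": 0.4455},
    {"dx": 0,"dy": 0,"dz": -0.009,"spin": 0,"gripper": 0.4455}
  ]
}}

```text
time_s: 9.55
eef_pos: [0.5086, 0.2121, 0.075]
eef_rot: [-0.518, 1.508, 0.518]
wrist_force: [-0.1, 0.2, -2.0]
finger_gap: 0.0474
```

```bash
cat > look.py <<'E'
from fit import *
def tiltfit(v0,save_=None,cams=('scene','side')):
    v0=np.array(v0,float); use=[]
    for n in cams:
        p=optics.snapshot(n); R,t=lying(v0[:3],v0[3],v0[4]); m,l,c=mask(p,proj(p,t))
        print(n,np.round(l),np.round(proj(p,t)),round(c,2),m.sum())
        if np.hypot(*(l-proj(p,t)))<22: use.append((p,m))
        if save_: save(p,n+save_)
    sc=np.array([.01,.01,.05,.15,.01])
    def iou(p,m,v):
        q=sil(p,*lying(v[:3],v[3],v[4])); return np.minimum(q,m).sum()/np.maximum(q,m).sum()
    c=lambda w:-sum(iou(p,m,v0+w*sc) for p,m in use)
    r=minimize(c,np.zeros(5),method='Nelder-Mead',options=dict(initial_simplex=np.vstack([np.zeros(5),np.eye(5)]),maxiter=400))
    v=v0+r.x*sc; R,t=lying(v[:3],v[3],v[4]); pts=np.vstack(PC)@R.T+t
    print('x,y,yaw,tilt,z',v.round(4),'iou',[round(iou(p,m,v),3) for p,m in use],'lowest',pts[:,2].min().round(4))
    s=ctrl.state(); print(s['eef_pos'].round(4),s['finger_gap'],s['wrist_force'].round(1),s['time_s']); return v
E
python3 - <<'E'
from look import *
tiltfit([.54,.178,2.22,.5,.07],'7.png')
E
```

```text
scene [366. 244.] [379. 240.] 0.73 1076.0
side [303. 177.] [303. 170.] 0.72 725.0
x,y,yaw,tilt,z [0.5344 0.1803 2.2483 0.4734 0.0642] iou [np.float64(0.802), np.float64(0.827)] lowest -0.001
[0.5086 0.212  0.075 ] 0.047577418594068936 [-1.2 -0.6 -1.3] 9.75
```

Call:
{"fn": "play_rows", "kwargs": {
  "series": [
    {"dx": 0.003,"dy": -0.004,"dz": 0.005,"spin": 0,"gripper": 0.4455},
    {"dx": 0.006,"dy": -0.008,"dz": 0.009,"spin": 0,"gripper": 0.4455},
    {"dx": 0.01,"dy": -0.013,"dz": 0.013,"spin": 0,"gripper": 0.4455},
    {"dx": 0.0137,"dy": -0.0178,"dz": 0.0176,"spin": 0,"gripper": 0.4455},
    {"dx": 0.0165,"dy": -0.0215,"dz": 0.02,"spin": 0,"gripper": 0.4455},
    {"dx": 0.0195,"dy": -0.0255,"dz": 0.023,"spin": 0,"gripper": 0.4455},
    {"dx": 0.0225,"dy": -0.0295,"dz": 0.0255,"spin": 0,"gripper": 0.4455},
    {"dx": 0.027,"dy": -0.035,"dz": 0.028,"spin": 0,"gripper": 0.4455},
    {"dx": 0.031,"dy": -0.0405,"dz": 0.03,"spin": 0,"gripper": 0.4455},
    {"dx": 0.031,"dy": -0.0405,"dz": 0.03,"spin": 0,"gripper": 0.4455}
  ]
}}

```text
time_s: 10.58
eef_pos: [0.5412, 0.1694, 0.1054]
eef_rot: [-0.517, 1.507, 0.515]
wrist_force: [0.8, -0.4, -1.5]
finger_gap: 0.0475
```

```bash
python3 - <<'E'
from look import *
tiltfit([.553,.158,2.22,.8,.08],'8.png')
E
```

```text
scene [351. 243.] [370. 237.] 0.57 1225.0
side [318. 178.] [309. 171.] 0.95 736.0
x,y,yaw,tilt,z [0.5624 0.1433 2.2583 0.695  0.0849] iou [np.float64(0.79), np.float64(0.775)] lowest 0.0125
[0.539  0.1719 0.1046] 0.047439693996114835 [ 0.   0.7 -1.3] 10.7833
```

Call:
{"fn": "play_rows", "kwargs": {
  "series": [
    {"dx": 0,"dy": 0,"dz": -0.005,"spin": 0,"gripper": 0.4455},
    {"dx": 0,"dy": 0,"dz": -0.009,"spin": 0,"gripper": 0.4455},
    {"dx": 0,"dy": 0,"dz": -0.009,"spin": 0,"gripper": 0.444},
    {"dx": 0,"dy": 0,"dz": -0.009,"spin": 0,"gripper": 0.444},
    {"dx": 0,"dy": 0,"dz": -0.009,"spin": 0,"gripper": 0.444},
    {"dx": 0,"dy": 0,"dz": -0.009,"spin": 0,"gripper": 0.444},
    {"dx": 0.003,"dy": -0.004,"dz": -0.007,"spin": 0,"gripper": 0.444},
    {"dx": 0.006,"dy": -0.008,"dz": -0.005,"spin": 0,"gripper": 0.444},
    {"dx": 0.009,"dy": -0.012,"dz": -0.002,"spin": 0,"gripper": 0.444},
    {"dx": 0.012,"dy": -0.016,"dz": 0.001,"spin": 0,"gripper": 0.444},
    {"dx": 0.015,"dy": -0.02,"dz": 0.003,"spin": 0,"gripper": 0.444},
    {"dx": 0.018,"dy": -0.024,"dz": 0.005,"spin": 0,"gripper": 0.444},
    {"dx": 0.018,"dy": -0.024,"dz": 0.005,"spin": 0,"gripper": 0.444}
  ]
}}

```text
time_s: 11.87
eef_pos: [0.559, 0.1457, 0.1105]
eef_rot: [-0.517, 1.507, 0.515]
wrist_force: [0.7, -0.6, -0.5]
finger_gap: 0.0473
```

```bash
python3 - <<'E'
from look import *
tiltfit([.572,.13,2.25,.9,.08],'9.png')
E
```

```text
scene [342. 249.] [355. 237.] 0.62 1210.0
side [321. 186.] [319. 176.] 0.82 832.0
x,y,yaw,tilt,z [0.5757 0.1256 2.2544 0.9285 0.0824] iou [np.float64(0.758), np.float64(0.783)] lowest 0.0064
[0.5571 0.1478 0.1096] 0.04731353516860371 [-0.6  0.1 -1.8] 12.0667
```

Call:
{"fn": "play_rows", "kwargs": {
  "series": [
    {"dx": 0.003,"dy": -0.004,"dz": -0.003,"spin": 0,"gripper": 0.4435},
    {"dx": 0.006,"dy": -0.008,"dz": -0.006,"spin": 0,"gripper": 0.4435},
    {"dx": 0.009,"dy": -0.012,"dz": -0.006,"spin": 0,"gripper": 0.4435},
    {"dx": 0.012,"dy": -0.016,"dz": -0.005,"spin": 0,"gripper": 0.4435},
    {"dx": 0.015,"dy": -0.02,"dz": -0.004,"spin": 0,"gripper": 0.4435},
    {"dx": 0.018,"dy": -0.024,"dz": -0.003,"spin": 0,"gripper": 0.4435},
    {"dx": 0.021,"dy": -0.028,"dz": -0.003,"spin": 0,"gripper": 0.4435},
    {"dx": 0.024,"dy": -0.032,"dz": -0.002,"spin": 0,"gripper": 0.4435},
    {"dx": 0.027,"dy": -0.036,"dz": -0.002,"spin": 0,"gripper": 0.4435},
    {"dx": 0.027,"dy": -0.036,"dz": -0.002,"spin": 0,"gripper": 0.4435}
  ]
}}

```text
time_s: 12.9
eef_pos: [0.5857, 0.1099, 0.1078]
eef_rot: [-0.517, 1.507, 0.516]
wrist_force: [0.4, -0.7, 1.2]
finger_gap: 0.0476
```

```bash
python3 - <<'E'
from look import *
tiltfit([.597,.095,2.25,1.15,.08],'10.png')
E
```

```text
scene [334. 255.] [336. 237.] 0.59 1197.0
side [330. 198.] [332. 182.] 0.97 915.0
x,y,yaw,tilt,z [0.5915 0.103  2.2634 1.2523 0.0742] iou [np.float64(0.738), np.float64(0.79)] lowest -0.0
[0.5845 0.1115 0.1078] 0.04786720288040188 [0.7 0.2 0.8] 13.1
```

View pics/scene10.png

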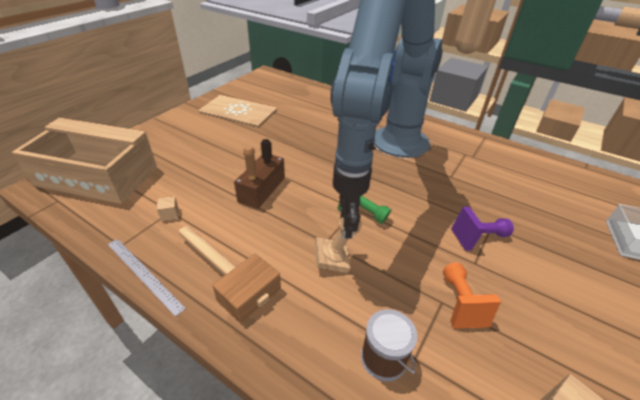

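Call:
{"fn": "play_rows", "kwargs": {
  "series": [
    {"dx": 0.003,"dy": -0.004,"dz": 0,"spin": 0,"gripper": 0.4435},
    {"dx": 0.006,"dy": -0.008,"dz": 0,"spin": 0,"gripper": 0.4435},
    {"dx": 0.009,"dy": -0.0115,"dz": -0.001,"spin": 0,"gripper": 0.4435},
    {"dx": 0.012,"dy": -0.0155,"dz": -0.002,"spin": 0,"gripper": 0.4435},
    {"dx": 0.015,"dy": -0.0195,"dz": -0.003,"spin": 0,"gripper": 0.4435},
    {"dx": 0.018,"dy": -0.023,"dz": -0.004,"spin": 0,"gripper": 0.4435},
    {"dx": 0.021,"dy": -0.027,"dz": -0.0055,"spin": 0,"gripper": 0.4435},
    {"dx": 0.0245,"dy": -0.031,"dz": -0.007,"spin": 0,"gripper": 0.4435},
    {"dx": 0.0245,"dy": -0.031,"dz": -0.0085,"spin": 0,"gripper": 0.4435},
    {"dx": 0.0245,"dy": -0.031,"dz": -0.0085,"spin": 0,"gripper": 0.4435}
  ]
}}

```text
time_s: 13.93
eef_pos: [0.6107, 0.0784, 0.1003]
eef_rot: [-0.519, 1.507, 0.515]
wrist_force: [0.5, -1.8, 6.3]
finger_gap: 0.0473
```

```bash
python3 - <<'E'
from look import *
tiltfit([.612,.08,2.25,1.5,.066],'11.png')
E
```

```text
scene [331. 258.] [327. 242.] 0.73 1112.0
side [337. 201.] [339. 188.] 0.78 846.0
x,y,yaw,tilt,z [0.6072 0.0859 2.2689 1.5558 0.0639] iou [np.float64(0.715), np.float64(0.72)] lowest -0.0017
[0.6104 0.0788 0.1004] 0.048093606620489296 [-0.5 -2.9  5.3] 14.1333
```

Call:
{"fn": "play_rows", "kwargs": {
  "series": [
    {"dx": 0,"dy": 0,"dz": 0.0,"spin": 0,"gripper": 0.438},
    {"dx": 0,"dy": 0,"dz": 0.0,"spin": 0,"gripper": 0.43},
    {"dx": 0,"dy": 0,"dz": 0.0,"spin": 0,"gripper": 0.4},
    {"dx": 0,"dy": 0,"dz": 0.0,"spin": 0,"gripper": 0.2},
    {"dx": 0,"dy": 0,"dz": 0,"spin": 0,"gripper": 0},
    {"dx": 0,"dy": 0,"dz": 0,"spin": 0,"gripper": 0},
    {"dx": 0,"dy": 0,"dz": 0,"spin": 0,"gripper": 0},
    {"dx": 0,"dy": 0,"dz": 0.02,"spin": 0,"gripper": 0},
    {"dx": 0,"dy": 0,"dz": 0.06,"spin": 0,"gripper": 0},
    {"dx": 0,"dy": 0,"dz": 0.1,"spin": 0,"gripper": 0},
    {"dx": 0,"dy": 0,"dz": 0.14,"spin": 0,"gripper": 0},
    {"dx": 0,"dy": 0,"dz": 0.16,"spin": 0,"gripper": 0},
    {"dx": 0,"dy": 0,"dz": 0.16,"spin": 0,"gripper": 0}
  ]
}}

```text
time_s: 15.22
eef_pos: [0.6132, 0.0814, 0.2672]
eef_rot: [-0.519, 1.494, 0.515]
wrist_force: [0.1, -0.4, 0.7]
finger_gap: 0.0852
```

```bash
python3 - <<'E'
from look import *
tiltfit([.608,.083,2.25,1.57,.065],'12.png')
w=optics.snapshot('wrist'); save(w,'wrist12.png')
for k in ['candlestick_top','candlestick_mid']:
    for r in finder.spot_in(w,k): print(k,np.round(r['location'],1),r['conf'],atz(w,r['location'],.13))
E
```

```text
scene [332. 251.] [329. 242.] 0.56 1511.0
side [333. 198.] [338. 188.] 0.62 1187.0
x,y,yaw,tilt,z [0.6065 0.0851 2.2486 1.567  0.0643] iou [np.float64(0.956), np.float64(0.956)] lowest -0.0009
[0.6078 0.0803 0.2576] 0.08551085515448377 [-0.5 -0.4 -0.9] 15.4167
candlestick_top [323.5 161.8] 0.81 [0.59469672 0.09787723 0.13      ]
candlestick_top [580.5  80.8] 0.6 [0.70980116 0.26679542 0.13      ]
candlestick_top [377.2 314.7] 0.36 [0.72636779 0.0126249  0.13      ]
candlestick_mid [322.6 164.2] 0.97 [0.59534601 0.09585001 0.13      ]
candlestick_mid [146.6  61.4] 0.64 [0.4433978  0.07661048 0.13      ]
```

View pics/wrist12.png

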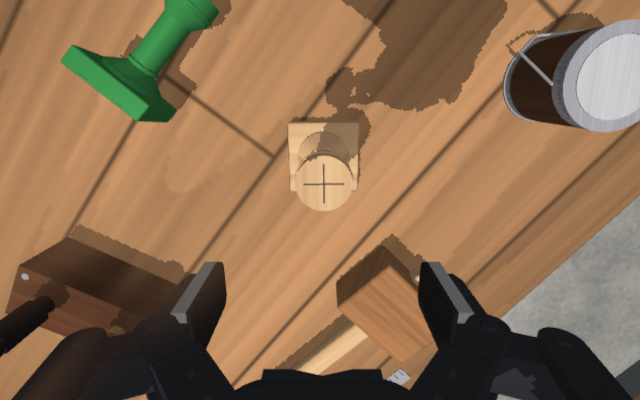

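```bash
python3 - <<'E'
from h import *
w=optics.snapshot('wrist'); g=cv2.cvtColor(w['frame'],cv2.COLOR_RGB2GRAY)
c=g[158:210,298:350].astype(int)
mid=c[8:44,8:44]
print('col',298+8+mid.sum(0).argmin(),'row',158+8+mid.sum(1).argmin())
u=(298+8+mid.sum(0).argmin(),158+8+mid.sum(1).argmin()); print(atz(w,u,.13)); print(ctrl.state()['eef_pos'])
np.save('top.npy',atz(w,u,.13))
E
```

```text
col 324 row 184
[0.60634867 0.08338566 0.13      ]
[0.6079642  0.08032831 0.25740174]
```

Call:
{"fn": "play_rows", "kwargs": {
  "series": [
    {"dx": -0.008,"dy": -0.03,"dz": 0.01,"spin": 0.12,"gripper": 0},
    {"dx": -0.016,"dy": -0.07,"dz": 0.02,"spin": 0.24,"gripper": 0},
    {"dx": -0.025,"dy": -0.11,"dz": 0.02,"spin": 0.36,"gripper": 0},
    {"dx": -0.035,"dy": -0.15,"dz": 0.02,"spin": 0.48,"gripper": 0},
    {"dx": -0.045,"dy": -0.19,"dz": 0.02,"spin": 0.6,"gripper": 0},
    {"dx": -0.055,"dy": -0.23,"dz": 0.02,"spin": 0.72,"gripper": 0},
    {"dx": -0.065,"dy": -0.27,"dz": 0.02,"spin": 0.74,"gripper": 0},
    {"dx": -0.07,"dy": -0.298,"dz": 0.02,"spin": 0.74,"gripper": 0},
    {"dx": -0.07,"dy": -0.298,"dz": 0.02,"spin": 0.74,"gripper": 0},
    {"dx": -0.07,"dy": -0.298,"dz": 0.02,"spin": 0.74,"gripper": 0},
    {"dx": -0.07,"dy": -0.298,"dz": 0.02,"spin": 0.74,"gripper": 0}
  ]
}}

```text
time_s: 16.53
eef_pos: [0.5387, -0.2171, 0.2785]
eef_rot: [-1.082, 1.285, 1.085]
wrist_force: [-0.5, 0.5, 0.4]
finger_gap: 0.0854
```

```bash
python3 - <<'E'
from h import *
w=optics.snapshot('wrist'); save(w,'wrist13.png'); s=ctrl.state(); print(s['eef_pos'],s['eef_rot'])
for k in ['awl_handle','awl_tip','tool_block_top','screwdriver']:
    for r in finder.spot_in(w,k)[:2]: print(k,np.round(r['location'],1),round(r['conf'],2),atz(w,r['location'],.15 if 'awl' in k else .075))
print('expected butt px',proj(w,[.538,-.218,.172]),'mid',proj(w,[.538,-.218,.127]))
E
```

```text
[ 0.53930224 -0.2157592   0.27869946] [-1.08397943  1.28316099  1.08673032]
awl_handle [319.7 186.2] 0.97 [ 0.53680119 -0.21941909  0.15      ]
awl_tip [315.7 183. ] 0.78 [ 0.53349064 -0.22224152  0.15      ]
tool_block_top [302.  118.2] 0.66 [ 0.48499233 -0.22882593  0.075     ]
screwdriver [278.9  84.5] 0.91 [ 0.44964484 -0.2450356   0.075     ]
screwdriver [302.5 115. ] 0.47 [ 0.48199989 -0.22774642  0.075     ]
expected butt px [321.63918487 195.21082568] mid [321.58031213 180.1486165 ]
```

View pics/wrist13.png

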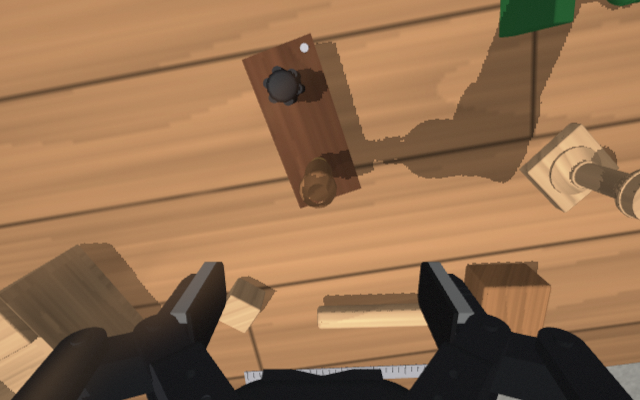

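Call:
{"fn": "play_rows", "kwargs": {
  "series": [
    {"dx": -0.002,"dy": -0.0035,"dz": -0.03,"spin": 0,"gripper": 0},
    {"dx": -0.002,"dy": -0.0035,"dz": -0.07,"spin": 0,"gripper": 0},
    {"dx": -0.002,"dy": -0.0035,"dz": -0.11,"spin": 0,"gripper": 0},
    {"dx": -0.002,"dy": -0.0035,"dz": -0.145,"spin": 0,"gripper": 0},
    {"dx": -0.002,"dy": -0.0035,"dz": -0.17,"spin": 0,"gripper": 0},
    {"dx": -0.002,"dy": -0.0035,"dz": -0.17,"spin": 0,"gripper": 0},
    {"dx": -0.002,"dy": -0.0035,"dz": -0.17,"spin": 0,"gripper": 0.3},
    {"dx": -0.002,"dy": -0.0035,"dz": -0.17,"spin": 0,"gripper": 0.6},
    {"dx": -0.002,"dy": -0.0035,"dz": -0.17,"spin": 0,"gripper": 0.9},
    {"dx": -0.002,"dy": -0.0035,"dz": -0.17,"spin": 0,"gripper": 0.9},
    {"dx": -0.002,"dy": -0.0035,"dz": -0.17,"spin": 0,"gripper": 0.9},
    {"dx": -0.002,"dy": -0.0035,"dz": -0.17,"spin": 0,"gripper": 0.9}
  ]
}}

```text
time_s: 17.78
eef_pos: [0.5387, -0.2213, 0.1116]
eef_rot: [-1.086, 1.282, 1.081]
wrist_force: [0.5, 0.2, 5.8]
finger_gap: 0.0249
```

```bash
python3 - <<'E'
from h import *
s=ctrl.state(); print(s['eef_pos'],s['wrist_force'],s['finger_gap'])
E
```

```text
[ 0.53867589 -0.22128467  0.11164661] [0.51810422 0.2152648  5.81928293] 0.024887946032827995
```

Call:
{"fn": "play_rows", "kwargs": {
  "series": [
    {"dx": 0,"dy": 0,"dz": 0.015,"spin": 0,"gripper": 0.9},
    {"dx": 0,"dy": 0,"dz": 0.035,"spin": 0,"gripper": 0.9},
    {"dx": 0,"dy": 0,"dz": 0.055,"spin": 0,"gripper": 0.9},
    {"dx": 0,"dy": 0,"dz": 0.075,"spin": 0,"gripper": 0.9},
    {"dx": 0,"dy": 0,"dz": 0.1,"spin": 0,"gripper": 0.9},
    {"dx": 0,"dy": 0,"dz": 0.13,"spin": 0,"gripper": 0.9},
    {"dx": 0,"dy": 0,"dz": 0.16,"spin": 0,"gripper": 0.9},
    {"dx": 0,"dy": 0,"dz": 0.165,"spin": 0,"gripper": 0.9},
    {"dx": 0,"dy": 0,"dz": 0.165,"spin": 0,"gripper": 0.9},
    {"dx": 0,"dy": 0,"dz": 0.165,"spin": 0,"gripper": 0.9}
  ]
}}

```text
time_s: 18.62
eef_pos: [0.5366, -0.2209, 0.274]
eef_rot: [-1.084, 1.285, 1.084]
wrist_force: [-0.5, 0.3, -1.9]
finger_gap: 0.0251
```

Call:
{"fn": "play_rows", "kwargs": {
  "series": [
    {"dx": 0.009,"dy": 0.036,"dz": 0,"spin": 0,"gripper": 0.9},
    {"dx": 0.018,"dy": 0.074,"dz": 0,"spin": 0,"gripper": 0.9},
    {"dx": 0.027,"dy": 0.112,"dz": 0,"spin": 0,"gripper": 0.9},
    {"dx": 0.036,"dy": 0.15,"dz": 0,"spin": 0,"gripper": 0.9},
    {"dx": 0.045,"dy": 0.188,"dz": 0,"spin": 0,"gripper": 0.9},
    {"dx": 0.054,"dy": 0.226,"dz": 0,"spin": 0,"gripper": 0.9},
    {"dx": 0.06,"dy": 0.25,"dz": 0,"spin": 0,"gripper": 0.9},
    {"dx": 0.066,"dy": 0.275,"dz": 0,"spin": 0,"gripper": 0.9},
    {"dx": 0.068,"dy": 0.304,"dz": 0,"spin": 0,"gripper": 0.9},
    {"dx": 0.068,"dy": 0.304,"dz": 0,"spin": 0,"gripper": 0.9},
    {"dx": 0.068,"dy": 0.304,"dz": 0,"spin": 0,"gripper": 0.9},
    {"dx": 0.068,"dy": 0.304,"dz": 0,"spin": 0,"gripper": 0.9}
  ]
}}

```text
time_s: 19.62
eef_pos: [0.6038, 0.082, 0.272]
eef_rot: [-1.084, 1.289, 1.086]
wrist_force: [0.4, -0.7, 0.5]
finger_gap: 0.0253
```

```bash
python3 - <<'E'
from h import *
st=ctrl.state(); print(st['eef_pos'],st['wrist_force'],st['finger_gap']); top=np.load('top.npy'); o=[]
for n in ['scene','side','wrist']:
    p=optics.snapshot(n); save(p,n+'14.png'); u=proj(p,top); print(n,'cross exp',u.round(1))
    for k in ['awl_tip','awl_handle','candlestick_top']:
        print(k,[(np.round(r['location'],1),round(r['conf'],2)) for r in finder.spot_in(p,k)[:2]])
    if n!='wrist':
        x,y=int(u[0]),int(u[1])-20; o.append(cv2.resize(p['frame'][y-50:y+50,x-35:x+35],None,fx=5.5,fy=5.5,interpolation=cv2.INTER_CUBIC))
        print('crop origin',x-35,y-50)
cv2.imwrite('pics/c14.png',cv2.cvtColor(np.hstack(o),cv2.COLOR_RGB2BGR))
E
```

```text
[0.60378129 0.08203793 0.27203552] [ 0.43486035 -0.66768208  0.46654402] 0.025287221722926436
scene cross exp [331.  222.1]
awl_tip [(array([334.2, 170. ]), 0.65)]
awl_handle [(array([333.1, 170.1]), 0.81)]
candlestick_top [(array([361.7, 199.9]), 0.93), (array([332. , 251.4]), 0.76)]
crop origin 295 152
side cross exp [337.1 169.1]
awl_tip [(array([335.1, 127.9]), 0.78)]
awl_handle [(array([333.1, 128.8]), 0.67)]
candlestick_top [(array([265.6, 224.8]), 0.93), (array([219.2, 153.8]), 0.89)]
crop origin 302 99
wrist cross exp [324.5 183.8]
awl_tip []
awl_handle [(array([320., 296.]), 0.56), (array([323.2, 157.8]), 0.4)]
candlestick_top [(array([231.6,  11. ]), 0.83), (array([324.8, 160.7]), 0.62)]
```

View pics/c14.png

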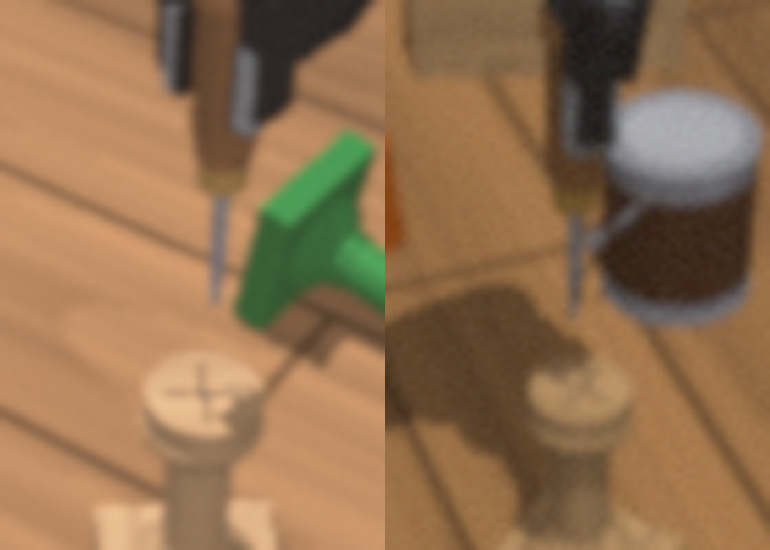

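```bash
python3 - <<'E'
from h import *
s=optics.snapshot('scene');d=optics.snapshot('side')
S=lambda x,y:(s,(295+(x+.5)/5.5-.5,152+(y+.5)/5.5-.5)); D=lambda x,y:(d,(302+(x-385+.5)/5.5-.5,99+(y+.5)/5.5-.5))
tip=tri(S(217,303),D(575,316)); cr=tri(S(204,394),D(583,373)); col=tri(S(220,187),D(578,207))
print('tip',tip,'cross',cr,'collar',col,'cross@.13',atz(*S(204,394),.13),atz(*D(583,373),.13),'tip@.173',atz(*S(217,303),tip[2]),atz(*D(575,316),tip[2]))
print('tilt',(col-tip)[:2]/(col-tip)[2]); print(ctrl.state()['eef_pos'])
# dark-line check of cross
E
```

```text
tip [0.60244362 0.084504   0.1731489 ] cross [0.610314   0.08843599 0.13315425] collar [0.60380777 0.08352351 0.23227854] cross@.13 [0.60843108 0.08654795 0.13      ] [0.61119617 0.09277219 0.13      ] tip@.173 [0.60074096 0.08512248 0.1731489 ] [0.6033184  0.08287252 0.1731489 ]
tilt [ 0.02307049 -0.01658204]
[0.60501141 0.08303814 0.27445392]
```

Call:
{"fn": "play_rows", "kwargs": {
  "series": [
    {"dx": 0.002,"dy": 0,"dz": -0.01,"spin": 0,"gripper": 0.9},
    {"dx": 0.0045,"dy": 0.0005,"dz": -0.02,"spin": 0,"gripper": 0.9},
    {"dx": 0.0045,"dy": 0.0005,"dz": -0.03,"spin": 0,"gripper": 0.9},
    {"dx": 0.0045,"dy": 0.0005,"dz": -0.034,"spin": 0,"gripper": 0.9},
    {"dx": 0.0045,"dy": 0.0005,"dz": -0.034,"spin": 0,"gripper": 0.9},
    {"dx": 0.0045,"dy": 0.0005,"dz": -0.034,"spin": 0,"gripper": 0.9},
    {"dx": 0.0045,"dy": 0.0005,"dz": -0.034,"spin": 0,"gripper": 0.9},
    {"dx": 0.0045,"dy": 0.0005,"dz": -0.034,"spin": 0,"gripper": 0.9}
  ]
}}

```text
time_s: 20.98
eef_pos: [0.61, 0.0836, 0.241]
eef_rot: [-1.084, 1.283, 1.083]
wrist_force: [0.5, -0.3, -0.2]
finger_gap: 0.0248
```

```bash
python3 - <<'E'
from h import *
st=ctrl.state(); print(st['eef_pos'],st['wrist_force'],st['finger_gap']); top=np.array([.607,.085,.13]); o=[]
for n in ['scene','side','wrist']:
    p=optics.snapshot(n); save(p,n+'15.png'); u=proj(p,top); print(n,'cross exp',u.round(1),'px for +x,+y,+z 1mm',[(proj(p,top+e)-u).round(2) for e in np.eye(3)*.001])
    x,y=int(u[0]),int(u[1])-8; print('origin',x-16,y-37)
    o.append(cv2.resize(p['frame'][y-37:y+38,x-16:x+17],None,fx=8,fy=8,interpolation=cv2.INTER_CUBIC))
cv2.imwrite('pics/c15.png',cv2.cvtColor(np.hstack(o),cv2.COLOR_RGB2BGR)); print(np.hstack(o).shape)
E
```

```text
[0.60996137 0.08364898 0.2410364 ] [ 0.49214736 -0.32195224 -0.20442307] 0.024764909651957268
scene cross exp [331.4 222.6] px for +x,+y,+z 1mm [array([-0.24,  0.26]), array([0.38, 0.19]), array([ 0.02, -0.32])]
origin 315 177
side cross exp [337.1 168.6] px for +x,+y,+z 1mm [array([ 0.37, -0.09]), array([-0.14, -0.24]), array([ 0. , -0.3])]
origin 321 123
wrist cross exp [324.1 190.1] px for +x,+y,+z 1mm [array([0.21, 1.2 ]), array([ 1.25, -0.2 ]), array([0.01, 0.37])]
origin 308 145
(600, 792, 3)
```

View pics/c15.png

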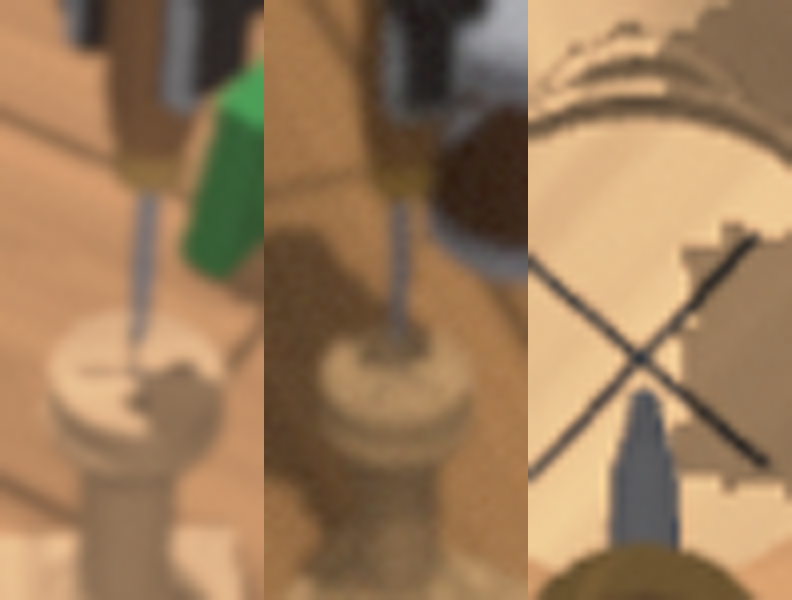

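Call:
{"fn": "play_rows", "kwargs": {
  "series": [
    {"dx": 0,"dy": 0,"dz": -0.002,"spin": 0,"gripper": 0.9},
    {"dx": 0,"dy": 0,"dz": -0.004,"spin": 0,"gripper": 0.9},
    {"dx": 0,"dy": 0,"dz": -0.006,"spin": 0,"gripper": 0.9},
    {"dx": 0,"dy": 0,"dz": -0.0075,"spin": 0,"gripper": 0.9},
    {"dx": 0,"dy": 0,"dz": -0.008,"spin": 0,"gripper": 0.9},
    {"dx": 0,"dy": 0,"dz": -0.008,"spin": 0,"gripper": 0.9},
    {"dx": 0,"dy": 0,"dz": -0.008,"spin": 0,"gripper": 0.9}
  ]
}}

```text
time_s: 21.72
eef_pos: [0.6095, 0.0835, 0.2323]
eef_rot: [-1.084, 1.285, 1.084]
wrist_force: [-0.6, 0.2, 0.2]
finger_gap: 0.0253
```

Call:
{"fn": "play_rows", "kwargs": {
  "series": [
    {"dx": 0,"dy": 0,"dz": -0.0005,"spin": 0,"gripper": 0.9},
    {"dx": 0,"dy": 0,"dz": -0.001,"spin": 0,"gripper": 0.9},
    {"dx": 0,"dy": 0,"dz": -0.001,"spin": 0,"gripper": 0.9},
    {"dx": 0,"dy": 0,"dz": -0.001,"spin": 0,"gripper": 0.9}
  ]
}}

```text
time_s: 22.05
eef_pos: [0.6095, 0.0835, 0.2314]
eef_rot: [-1.084, 1.284, 1.084]
wrist_force: [-0.3, -0.4, -0.9]
finger_gap: 0.0252
```

Call:
{"fn": "play_rows", "kwargs": {
  "series": [
    {"dx": 0,"dy": 0,"dz": -0.0005,"spin": 0,"gripper": 0.9},
    {"dx": 0,"dy": 0,"dz": -0.001,"spin": 0,"gripper": 0.9},
    {"dx": 0,"dy": 0,"dz": -0.001,"spin": 0,"gripper": 0.9},
    {"dx": 0,"dy": 0,"dz": -0.001,"spin": 0,"gripper": 0.9}
  ]
}}

```text
time_s: 22.38
eef_pos: [0.6095, 0.0835, 0.2303]
eef_rot: [-1.084, 1.284, 1.084]
wrist_force: [-0.1, -0.1, -0.2]
finger_gap: 0.0248
```

Call:
{"fn": "play_rows", "kwargs": {
  "series": [
    {"dx": 0,"dy": 0,"dz": -0.0005,"spin": 0,"gripper": 0.9},
    {"dx": 0,"dy": 0,"dz": -0.001,"spin": 0,"gripper": 0.9},
    {"dx": 0,"dy": 0,"dz": -0.001,"spin": 0,"gripper": 0.9},
    {"dx": 0,"dy": 0,"dz": -0.001,"spin": 0,"gripper": 0.9}
  ]
}}

```text
time_s: 22.72
eef_pos: [0.6096, 0.0835, 0.2295]
eef_rot: [-1.084, 1.284, 1.084]
wrist_force: [-0.7, -1.1, -1.6]
finger_gap: 0.0249
```

Call:
{"fn": "play_rows", "kwargs": {
  "series": [
    {"dx": 0,"dy": 0,"dz": -0.0005,"spin": 0,"gripper": 0.9},
    {"dx": 0,"dy": 0,"dz": -0.001,"spin": 0,"gripper": 0.9},
    {"dx": 0,"dy": 0,"dz": -0.001,"spin": 0,"gripper": 0.9},
    {"dx": 0,"dy": 0,"dz": -0.001,"spin": 0,"gripper": 0.9}
  ]
}}

```text
time_s: 23.05
eef_pos: [0.6097, 0.0835, 0.229]
eef_rot: [-1.084, 1.284, 1.084]
wrist_force: [-0.6, -0.3, 3.1]
finger_gap: 0.025
```

Call:
{"fn": "play_rows", "kwargs": {
  "series": [
    {"dx": 0,"dy": 0,"dz": -0.0005,"spin": 0,"gripper": 0.9},
    {"dx": 0,"dy": 0,"dz": -0.0005,"spin": 0,"gripper": 0.9},
    {"dx": 0,"dy": 0,"dz": -0.0005,"spin": 0,"gripper": 0.9}
  ]
}}

```text
time_s: 23.3
eef_pos: [0.6098, 0.0836, 0.2288]
eef_rot: [-1.084, 1.283, 1.083]
wrist_force: [-0.9, -1.2, 4.9]
finger_gap: 0.0251
```

```bash
python3 - <<'E'
from look import *
o=[];f=[]
for n in ['scene','side','wrist']:
    p=optics.snapshot(n); f.append(ctrl.state()['wrist_force'][2]); u=proj(p,[.606,.0832,.13]); x,y=int(u[0]),int(u[1])-8
    o.append(cv2.resize(p['frame'][y-37:y+38,x-16:x+17],None,fx=8,fy=8,interpolation=cv2.INTER_CUBIC))
cv2.imwrite('pics/c16.png',cv2.cvtColor(np.hstack(o),cv2.COLOR_RGB2BGR))
for _ in range(4): optics.snapshot('wrist'); f.append(ctrl.state()['wrist_force'][2])
st=ctrl.state(); print(np.round(f,1),np.mean(f),st['eef_pos'],st['finger_gap'],st['time_s'])
E
```

```text
[5.5 4.5 5.4 4.8 5.5 5.5 5.6] 5.246020774632457 [0.60980526 0.08357062 0.22870711] 0.02538781157274287 23.65
```

View pics/c16.png

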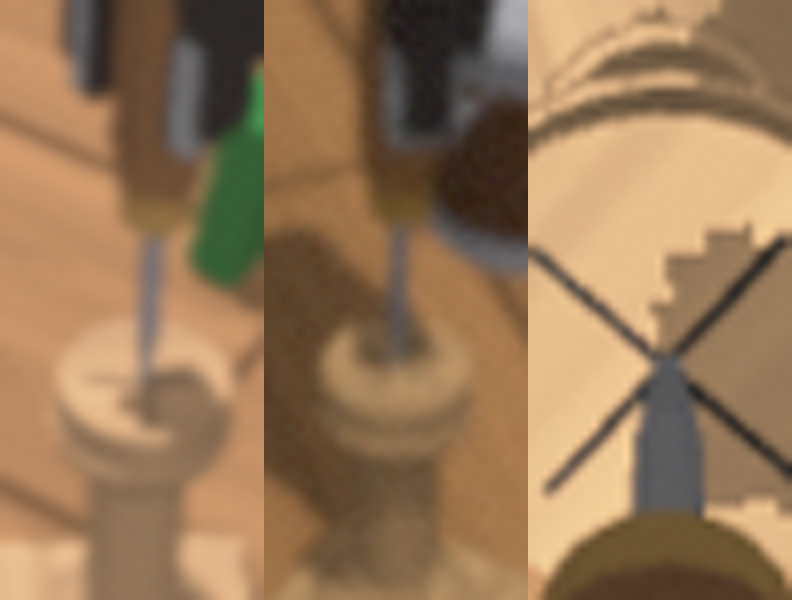

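```bash
python3 -c "
from rig import ctrl
print(ctrl.job_done())"
```

```text
the job is handed in; nothing more can be done
None
```

The candlestick is standing on its foot. The awl is held upright with its point on the pencil crossing, and the job is handed in. No verdict was reported.

**Standing it up:** I gripped the candlestick by its head. It did not swing down on its own, so I eased the grip until it could turn between the pads. I then swung it up about the edge of its foot, set it down and let go. The image fit afterwards put it at 89.8° to the bench, with a 0.956 match in both cameras and the foot flush within about 1 mm.

**The awl:** I gripped it by the handle, lifted it straight out of the block and brought it over the crossing. I then lowered it in 1 mm steps until it touched.

**Last checks:**
- **Point position:** the wrist view shows the point on the crossing, within about 1 mm.
- **Force:** the wrist force averaged 5.2 N, ranging from 4.5 to 5.6 N, at 23.7 s. The empty reading wandered by up to about 2 N, so the true press may differ a little from that.
- **Awl tilt:** about 0.03 rad, measured while it was held above the candlestick and not measured again after contact.

**What disagreed or was not checked:**
- An early reading of the crossing from the side camera was 5 to 10 mm off the other views. I dropped it and used the close-up wrist view.
- I never measured whether the screwdriver, mallet, tin or offcut had moved. I saw no contact with them.

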